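Check the pressing gap of a bench flat press with a taper gauge

TASK

The flat press on the hot-shop bench is being set for its pressing thickness: push its sprung arm down by the wooden grip until the catch snaps in and holds it shut by itself, and take the hand off it. Then pick up the taper gauge by its handle and, with its blade lying flat on the lower plate, slide it straight in from one of the press's two long open sides, between the upper and lower plates, until it drags snugly without being forced. Finish holding the gauge right there, still in the grip at that depth (nothing is put down), and leave the other tools on the bench where they are.

Things in the scene. Friction and masses are not known exactly. Their poses are not given: they have to be found in the camera images.
- press: the flat press, fixed to the bench: grey base plate 300 x 150 x 20 mm. Origin on the bench below the middle of the plates; x points from the grip (front, nearest the robot) to the hinge (back), y across, z up; turned up to 15 degrees. A hinged sprung arm carries the upper plate over the lower one; a sprung hook 87 mm in front of the plates' middle catches a cross pin under the arm.
- press_grip (a point): centre of the flat top of the wooden grip (105 mm along the arm, 34 wide, 26 high) at the arm's front end: 270 mm from the hinge along the arm, 13 mm above its centre line. x runs along the arm to the hinge, z out of the grip's top. Top is 260 mm above the bench when open, 131 when caught. Push down along its arc: about 4 N at first, 10 to 15 N near the bottom where the catch is pushed aside and snaps in.
- press_pivot (a point): middle of the arm's hinge axis, 118 mm above the bench, 110 mm behind the middle of the plates. The axis is this frame's y; x and z as for the grip.
- press_arm (a joint): angle of the arm in rad: 0 = sprung fully open (28.6 degrees up), growing as it is pushed down. The catch snaps in just past 0.505, the stop is at 0.52; let go, the caught arm rises to rest level at 0.50. Let go uncaught, it springs open again.
- upper_plate (a point): middle of the underside of the upper steel plate (80 x 80 x 14 mm) under the arm. With the arm caught it is level, 92 mm above the bench, and parallel to the lower plate. The 28 mm wide arm bar on it reaches 38 mm above this underside.
- lower_plate (a point): middle of the top face of the lower steel plate: 80 mm along x (grip to hinge), 130 mm across (y), 16 thick; straight below the upper plate, so a 25 mm ledge shows beyond it on each long side (+y, -y). Rigid; its height differs each time and leaves a gap of 3.5 to 6 mm under the caught upper plate.
- gauge_handle (a point): centre of the taper gauge's wooden handle (90 long, 22 wide, 20 mm high), which lies on the bench, this point 10 mm up. x points along the gauge to the blade's tip, z up. The steel blade, 100 long and 12 wide, starts 45 mm ahead of this point. Whole gauge 0.12 to 0.21 kg, balanced in the front half of the handle.
- gauge_tip (a point): middle of the lower edge of the blade's tip, 145 mm ahead of the handle's centre and 4 mm below it; same axes. The blade's underside is flat and level with this point; its top slopes: 2 mm thick at the tip, 10 mm at the handle (0.8 mm per 10 mm), so it gets snug with the tip about 19 to 50 mm inside the upper plate's edge.
There are look-alikes about, which are no part of the job. What is shaped like the part that bears gauge_handle but pink is not meant.

How it is judged:
On the way, in this order (a step that is already met when the one before it is completed fails the run):
1. the press arm is held down by its catch alone, with the robot's hand off it (value of joint press_arm between 0.49 and 0.51 rad and contact force between each of the arm, the fingers and press_arm below 0.3 N), for 0.2 s.
2. the gauge is lifted clear of the bench in the grip (height (world z) of gauge_handle above 0.05 m and contact force between the fingers and gauge above 1 N), for 0.2 s.
At the end, for the whole second after the job is handed in: Arm caught (0.49-0.51) and untouched; gauge gripped and still, tip at least 10 mm inside the upper plate from a long side and within 30 mm of mid-plate, within 0.2 rad of square and 0.06 rad of flat, bearing on both plates with over 0.8 N (all of step 1 and contact force between the fingers and gauge above 2 N and contact force between gauge and press_arm above 0.8 N and contact force between gauge and bed above 0.8 N and x of gauge_tip in the frame of lower_plate between -0.03 and 0.03 m and y of gauge_tip in the frame of lower_plate between -0.03 and 0.03 m and angle between the x axis of gauge_tip and the y axis of lower_plate, either way round below 0.2 rad and angle between gauge_tip's own z axis and vertical below 0.06 rad and linear speed of gauge below 0.01 m/s); the arm keeps its last pose, push and grip.
It fails at once if the gauge is forced: over 40 N against the upper or lower plate (contact force between gauge and press_arm above 40 N or contact force between gauge and bed above 40 N).
It fails at once if another tool on the bench is moved by more than 30 mm (distance of any of paddle, jacks, tweezers, optic_mould, paperweight, wax_puck, wood_block from where it was at the start of the episode above 0.03 m).
It also fails if it takes over 67 s, if anything falls off the work surface, if the arm or the gripper's body presses on something with over 40 N, if the wrist force passes 120 N, or if a joint passes its speed limit or range.

ROBOT

A 6-joint arm with a two-finger parallel gripper is mounted at the origin on the work surface. World frame = base frame: x ahead of the robot, y to its left, z up, the work surface at z = 0. Lengths are in m, angles in rad, forces in N, time in s.
With the tool pointing down it reaches from about 0.15 to 0.775 m from the base axis. Payload 6.1 kg.
Tool frame: the origin (TCP) lies midway between the tips of the shut fingers; the grasp point (between the pads) lies 19 mm behind it (tcp_to_grasp is the distance from the TCP to the grasp point, in m); x points along the fingers, y is the direction in which the jaws open and shut, and the axes are right-handed (so a half turn about x gives the same grasp; the last joint's range is limited). The gripper opens to 85 mm and grips with 20 to 120 N. Pads are 22 mm wide; open, the fingers measure 114 mm over their backs; the gripper's body (76 mm by 85 mm) begins 54 mm behind the grasp point. The pads swing forward as they close: fully open they stand 13 mm farther back than shut.
Start: joints at [0, 0.126, -0.04, 1.405, 0, 1.571], TCP at [0.525, -0, 0.231] pointing down, gripper open.
Joint ranges: [-2.72, 2.72], [-0.95, 1.95], [-1.27, 1.35], [-1.78, 2.02], [-1.46, 1.47], [-3.14, 3.14]. Speed limits (rad/s): [2.39, 2.39, 3.01, 3.14, 3.14, 3.14].

INTERFACE

Orientations are given as a rotation vector (axis times angle).
In Python, from rig import observe, snapshot, job_done, tcp_to_grasp gives the robot as it stands. The module is installed in compiled form; this text tells all that it offers.
- The arm moves only by the tool servo_tool, never from a script. Its argument "targets" is a list that holds one entry, the list of rows, each a list of 5 numbers: the opening, from 0 (shut) to 1 (fully open), then the shift along the tool's x, y, z in units of 0.03 m (1.0 is 0.03 m), then the turn about the tool's x in units of 5 degrees (1.0 is 5 degrees). In form: [[[hand, dx, dy, dz, turn], ...]]. A call has exactly 8 rows; each row shifts and turns the commanded pose from where the row before left it, along the tool's axes as they then stand; what a row does not reach is not made up. A row lasts 1/12 s, in which the tool goes at most 41.7 mm and 7.16 degrees, less where a joint would pass 70% of its speed; a pose out of reach is approached as far as the arm can. A call with a number of a shift or a turn outside -1 to 1 is refused whole. A call with a gripper value outside its range is refused whole. The fingers move at their own pace and stop on an object; "squeeze" is the grip in N (left out, the last holds). Time passes only in rows, so rows that do not move let the fingers close, or fill a call up. It gives the time, the measured TCP pose, the force and the opening at its end, in the units of the state.
- observe(): the state, without advancing time (a new reading comes with each control period).
- snapshot(name): name is "scene" or "side" or "wrist"; returns a dict with "color" (400x640x3 uint8, blue, green, red), "mtx" (3x3 intrinsics, pixels), "rvec" (rotation vector, rad) and "tvec" (3), from world to camera coordinates, as OpenCV has them. Camera axes: x right, y down, z forward; pixel columns grow to the right and rows downward; lengths in m; the calibration is good to about 2 mm. A picture is of the moment at which its call begins. There is no depth.
- job_done(): hands the job in, once; it reports no verdict.
The state is a dict: "time_s": time; "joint_pos": joint angles; "qvel": joint speeds; "joint_efforts": joint torques, N m; "tool_pos": TCP position; "tool_rot": TCP orientation; "wrist_force": force on the tool from outside, world axes, zero at the start; "torque": the same for the moment, N m; "gripper_width": finger opening in m.
Only numpy, scipy, OpenCV 4.12 (cv2) and the standard library are available. Lean on these libraries where they do the work, as an engineer would, in place of code of your own. Each camera call takes 0.05 s, during which the arm holds its last target.

## Working session

There is one attempt and no reset: what is moved stays moved. The work goes in short steps, Python scripts to look and compute and a tool call to move; the robot and the scene stay as the last step left them, time stands still between calls to the robot, and variables do not carry over. Pictures are saved under pics/ and viewed, and the job is handed in when it is done.

Besides the shell and the picture viewer there is one more tool, called after "Request:" by a JSON object that holds its "api" and its "payload", one argument or row to a line. servo_tool: Moves the arm, as the interface text tells. Shifts and turns lie within -1 to 1; 1 stands for 0.03 m of shift or 5 degrees of turn. Its arguments: {"type":"object","properties":{"targets":{"type":"array","items":{"type":"array","items":{"type":"array","items":{"type":"number","minimum":-1,"maximum":1}}}},"squeeze":{"type":"number"}},"required":["targets"]}

```bash
mkdir -p pics; cat > h.py <<'E'
import numpy as np, cv2, json
from rig import observe, snapshot, job_done, tcp_to_grasp
def snap(n,f):
    s=snapshot(n); cv2.imwrite('pics/'+f+'.png',s['color'])
    np.savez('pics/'+f+'.npz',K=s['mtx'],r=s['rvec'],t=s['tvec']); return s
def cam(f):
    d=np.load('pics/'+f+'.npz'); return d['K'],cv2.Rodrigues(d['r'].reshape(3,1))[0],d['t'].reshape(3)
def ray(f,px):
    K,R,t=cam(f); c=-R.T@t; d=R.T@np.linalg.inv(K)@np.array([px[0],px[1],1.]); return c,d/np.linalg.norm(d)
def atz(f,px,z):
    c,d=ray(f,px); return c+d*(z-c[2])/d[2]
def tri(obs):
    A=np.zeros((3,3));b=np.zeros(3);L=[]
    for f,p in obs:
        c,d=ray(f,p);P=np.eye(3)-np.outer(d,d);A+=P;b+=P@c;L.append((c,P))
    x=np.linalg.solve(A,b); return x,[np.linalg.norm(P@(x-c)) for c,P in L]
def proj(f,X):
    K,R,t=cam(f); p=K@(R@np.asarray(X)+t); return p[:2]/p[2]
def crop(f,x0,y0,x1,y1,k,o):
    im=cv2.imread('pics/'+f+'.png')[y0:y1,x0:x1]; cv2.imwrite('pics/'+o+'.png',cv2.resize(im,None,fx=k,fy=k,interpolation=cv2.INTER_CUBIC))
E
python3 - <<'E'
from h import *
for n in ['scene','side','wrist']:
    snap(n,n+'0'); K,R,t=cam(n+'0'); print(n,-R.T@t,R[2],K[0,0])
print(observe(),tcp_to_grasp)
E
```

```text
scene [ 1.18498822 -0.3902184   1.39607848] [-0.46556951  0.2276756  -0.85522445] 478.9053511367294
side [0.50811643 0.82314697 1.02983192] [ 0.00849058 -0.71262708 -0.70149166] 389.35265142700973
wrist [0.52480383 0.07712425 0.37372033] [-6.79012844e-04 -3.05170216e-01 -9.52297579e-01] 330.2180275652062
{'time_s': 0.15, 'joint_pos': array([-1.54725328e-05,  1.26269335e-01, -4.03851335e-02,  1.40539037e+00,
        1.00638130e-05,  1.57079485e+00]), 'qvel': array([ 0.00043816, -0.00233269,  0.0006132 , -0.00128445,  0.00047007,
       -0.0001384 ]), 'joint_efforts': array([-6.60388159e-04, -4.36274636e+01,  3.53150582e+01,  1.35390865e-02,
        2.80258462e-06, -9.74541621e-07]), 'tool_pos': array([ 5.24684454e-01, -5.14434064e-06,  2.30688542e-01]), 'tool_rot': array([ 1.20862675,  1.21011973, -1.21012448]), 'wrist_force': array([-0.20272489,  0.17204141,  0.41592653]), 'torque': array([0.0364341 , 0.04234214, 0.02800591]), 'gripper_width': 0.08546464139655464} 0.0187
```

View pics/scene0.png

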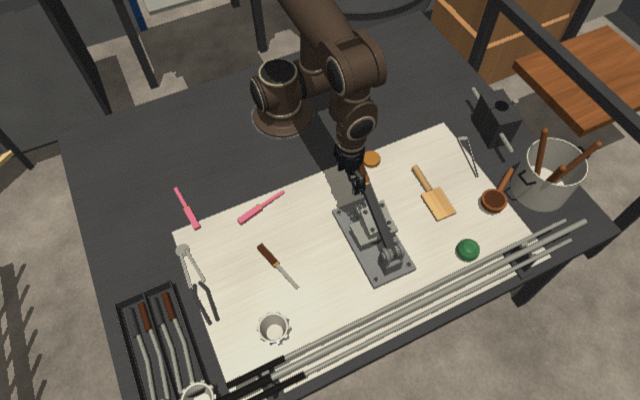

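View pics/side0.png

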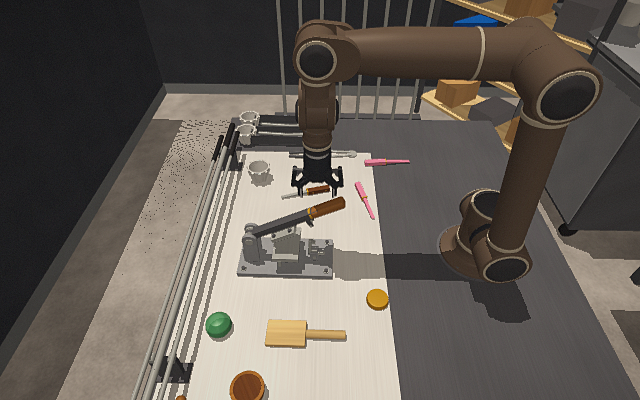

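View pics/wrist0.png

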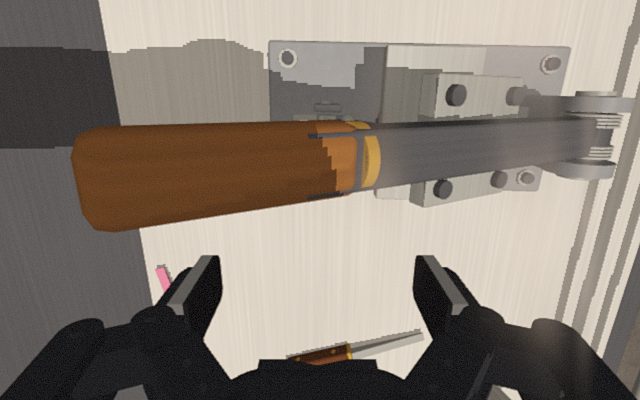

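```bash
python3 - <<'E'
from h import *
crop('side0',220,170,420,300,4,'c_side')
crop('scene0',225,140,425,290,4,'c_scene')
crop('wrist0',250,20,640,220,2,'c_wrist')
R=cv2.Rodrigues(observe()['tool_rot'])[0];print(R.round(3))
E
```

```text
[[-0.001  1.    -0.   ]
 [ 0.    -0.    -1.   ]
 [-1.    -0.001 -0.   ]]
```

View pics/c_side.png

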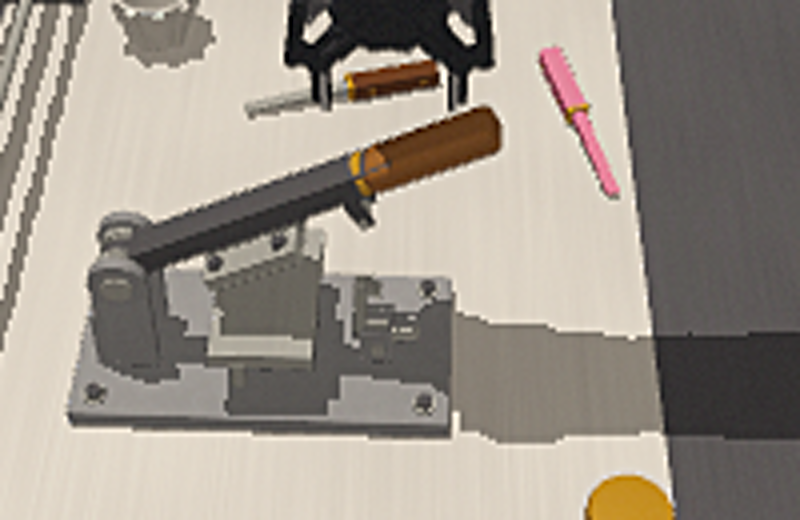

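View pics/c_scene.png

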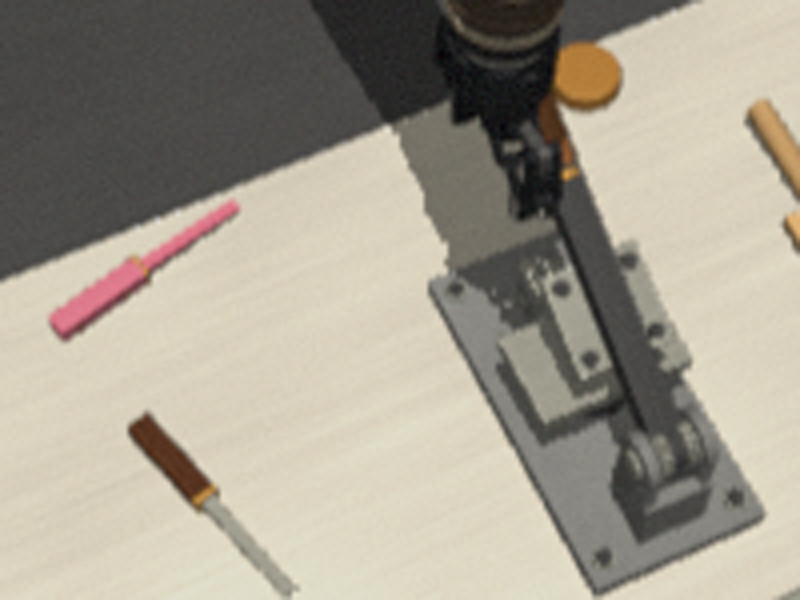

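View pics/c_wrist.png

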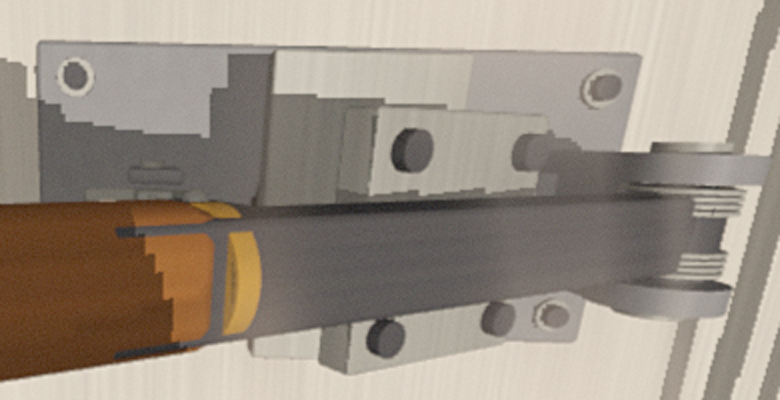

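```bash
python3 - <<'E'
from h import *
from scipy.optimize import least_squares
# base corners local (sx,sy)
obs=[('scene0',(332.3,211.8),(-1,-1)),('scene0',(374.2,285.5),(1,-1)),('scene0',(415.5,268.5),(1,1)),
('side0',(237.7,273),(1,1)),('side0',(332.5,277.2),(-1,1)),('side0',(333.3,240),(-1,-1)),
('wrist0',(270,41),(-1,1)),('wrist0',(570,47),(1,1))]
def X(p,s,z=.02):
    c,n=np.cos(p[2]),np.sin(p[2]); l=np.array([.15*s[0],.075*s[1]])
    return [p[0]+c*l[0]-n*l[1],p[1]+n*l[0]+c*l[1],z]
f=lambda p:np.concatenate([proj(a,X(p,s))-np.array(b) for a,b,s in obs])
r=least_squares(f,[.65,.1,0.05],loss='soft_l1');print(r.x,np.degrees(r.x[2]));print(f(r.x).reshape(-1,2).round(1))
for a,b,s in obs: print(a,atz(a,b,.02).round(4),s)
# lower plate corners/ hinge / grip: triangulate
print('pivot caps', atz('wrist0',(595,95),.118))
# grip top (wrist) corners & side
print('grip front top', tri([('wrist0',(88,180)),('side0',(343,199))]))
# gauge
print('gauge scene: handle back, ferrule, tip',[atz('scene0',p,.01).round(4) for p in [(225+142/4,140+420/4),(225+205/4,140+497/4),(225+291/4,140+592/4)]])
print('gauge side:',[atz('side0',p,.01).round(4) for p in [(220+437/4,170+75/4),(220+348/4,170+90/4),(220+248/4,170+110/4)]])
print('gauge tri', [tri([('scene0',a),('side0',b)]) for a,b in [((225+142/4,140+420/4),(220+437/4,170+75/4)),((225+205/4,140+497/4),(220+348/4,170+90/4)),((225+291/4,140+592/4),(220+248/4,170+110/4))]])
E
```

```text
[ 0.62405001  0.0440306  -0.01845898] -1.0576217852968663
[[-2.2 -2.7]
 [-1.7  1.2]
 [-0.2 -1.3]
 [-1.7 -1.1]
 [-0.3 -2.2]
 [-0.6 -2.2]
 [-2.9 -0.5]
 [ 2.3 -0.2]]
scene0 [ 0.4852 -0.0263  0.02  ] (-1, -1)
scene0 [ 0.7716 -0.0272  0.02  ] (1, -1)
scene0 [0.7793 0.1144 0.02  ] (1, 1)
side0 [0.7694 0.1204 0.02  ] (1, 1)
side0 [0.4745 0.13   0.02  ] (-1, 1)
side0 [ 0.4708 -0.0188  0.02  ] (-1, -1)
wrist0 [0.4783 0.1213 0.02  ] (-1, 1)
wrist0 [0.7732 0.116  0.02  ] (1, 1)
pivot caps [0.73052181 0.07257193 0.118     ]
grip front top (array([0.45327164, 0.04938457, 0.27689778]), [np.float64(0.0017504859735026459), np.float64(0.001750485973502713)])
gauge scene: handle back, ferrule, tip [array([ 0.4883, -0.2847,  0.01  ]), array([ 0.572 , -0.2656,  0.01  ]), array([ 0.673 , -0.2374,  0.01  ])]
gauge side: [array([ 0.4839, -0.2832,  0.01  ]), array([ 0.5689, -0.2602,  0.01  ]), array([ 0.662 , -0.2307,  0.01  ])]
gauge tri [(array([ 0.485203  , -0.28502421,  0.00719525]), [np.float64(0.0016147832094971627), np.float64(0.0016147832094970688)]), (array([ 0.56949841, -0.26523544,  0.00507217]), [np.float64(0.000317115998294161), np.float64(0.0003171159982943404)]), (array([ 0.66626908, -0.23770224,  0.00092508]), [np.float64(0.0034284567932323547), np.float64(0.0034284567932319826)])]
```

```bash
python3 - <<'E'
from h import *
for z in(.086,.0885): print([atz('wrist0',p,z).round(4) for p in [(387.5,45),(486,46),(377,198)]])
print('caps',atz('wrist0',(595,96),.125),atz('wrist0',(587,175),.125))
# scene: lower plate corner left front crop (500,343), left back (543,432)
print([atz('scene0',(225+a/4,140+b/4),.087).round(4) for a,b in[(500,343),(545,425)]])
# side: lower plate near edge top: (208,335),(312,343) crop
print([atz('side0',(220+a/4,170+b/4),.087).round(4) for a,b in[(208,337),(313,343)]])
th=np.radians(28.6)
def model(x0,y0,yaw,f):
    im=cv2.imread('pics/%s.png'%f); im=cv2.resize(im,None,fx=1,fy=1)
    def W(l): 
        c,s=np.cos(yaw),np.sin(yaw); return [x0+c*l[0]-s*l[1],y0+s*l[0]+c*l[1],l[2]]
    def A(l): # arm-frame (from pivot) open
        x,z=l[0],l[2]; return W([.11+x*np.cos(th)+z*np.sin(th), l[1], .118-x*np.sin(th)+z*np.cos(th)])
    def poly(P,col):
        q=np.array([proj(f,p) for p in P]); cv2.polylines(im,[np.int32(np.round(q*16))],True,col,1,cv2.LINE_AA,4)
    poly([A([-.27+a,b,.013]) for a,b in[(-.0525,-.017),(.0525,-.017),(.0525,.017),(-.0525,.017)]],(0,255,0))
    poly([A([0,-.03,0]),A([0,.03,0])],(255,0,0))
    poly([W([a*.04,b*.065,.0875]) for a,b in[(-1,-1),(1,-1),(1,1),(-1,1)]],(255,0,255))
    poly([W([a*.15,b*.075,.02]) for a,b in[(-1,-1),(1,-1),(1,1),(-1,1)]],(0,0,255))
    return im
import sys
a=model(.624,.044,-.0185,'wrist0'); b=model(.624,.044,-.0185,'side0')
cv2.imwrite('pics/ov_w.png',a); cv2.imwrite('pics/ov_s.png',cv2.resize(b[170:300,220:420],None,fx=4,fy=4))
E
```

```text
[array([0.5807, 0.1102, 0.086 ]), array([0.6595, 0.1095, 0.086 ]), array([ 0.5795, -0.0187,  0.086 ])]
[array([0.5802, 0.1099, 0.0885]), array([0.6584, 0.1092, 0.0885]), array([ 0.5791, -0.0178,  0.0885])]
caps [0.72506822 0.07200546 0.125     ] [0.73397039 0.01324738 0.125     ]
[array([ 0.5879, -0.0171,  0.087 ]), array([ 0.665 , -0.0191,  0.087 ])]
[array([0.6596, 0.0969, 0.087 ]), array([0.5797, 0.1009, 0.087 ])]
```

View pics/ov_w.png

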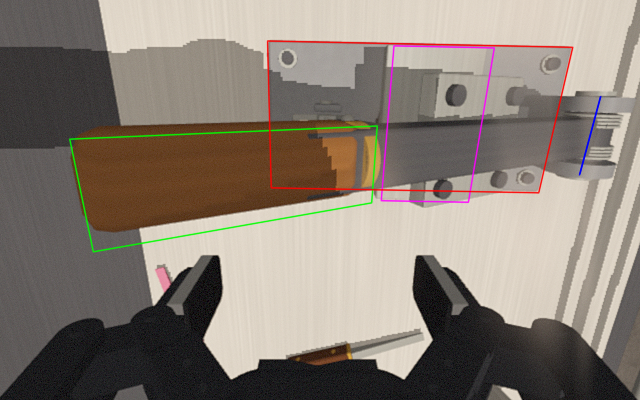

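View pics/ov_s.png

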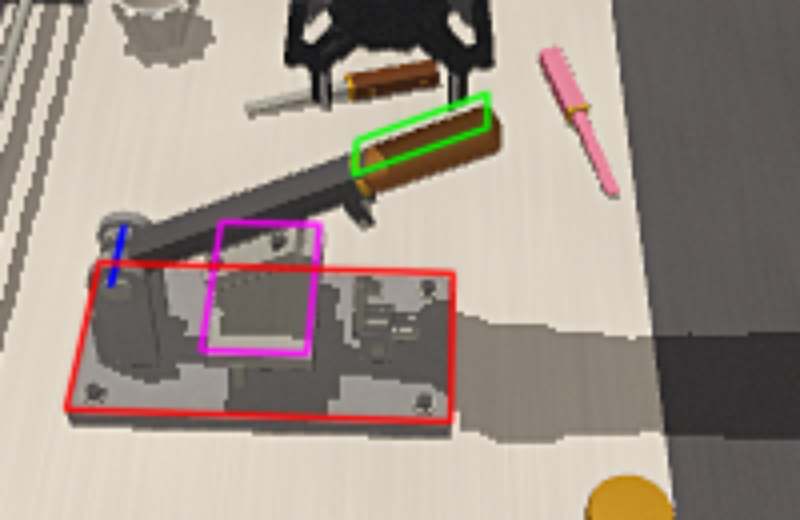

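Request:
{"api": "servo_tool", "payload": {
  "targets": [
    [[0, -1, 0, 0, 0], [0, -1, 0, 0, 0], [0, -0.4, 0, -0.4, 0], [0, 0, -0.45, -0.6, 0], [0, 0, -0.4, -0.63, 0], [0, 0, 0, 0, 0], [0, 0, 0, 0, 0], [0, 0, 0, 0, 0]]
  ]
}}

```text
time_s: 0.82
tool_pos: [0.4996, 0.0488, 0.3031]
tool_rot: [1.209, 1.209, -1.209]
wrist_force: [-0.8, -0.2, 0.4]
gripper_width: -0.0006
```

```bash
python3 - <<'E'
from h import *
for n in ['side','wrist']: snap(n,n+'1')
o=observe();print(o['time_s'],o['tool_pos'],o['wrist_force'],o['gripper_width'])
crop('side1',220,150,420,300,4,'c_side1')
E
```

```text
0.9167 [0.49973589 0.04842725 0.30291452] [0.15312321 0.50063209 0.09960037] 0.00016425776050426735
```

View pics/c_side1.png

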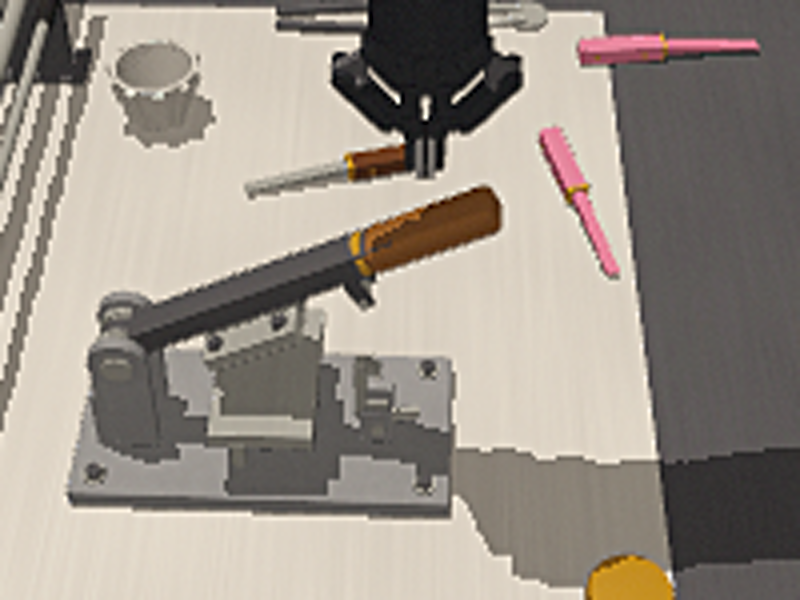

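View pics/wrist1.png

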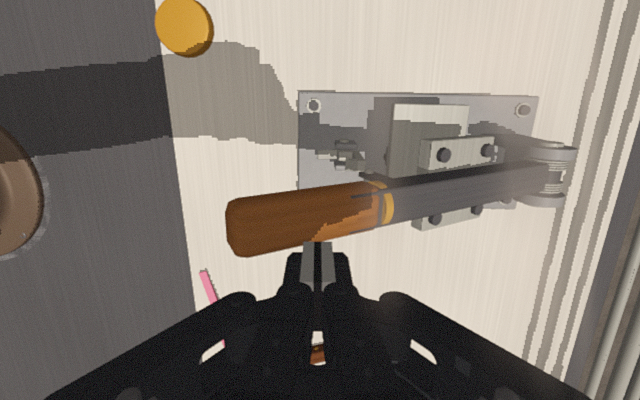

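```bash
python3 - <<'E'
from h import *
print([atz('wrist1',p,z).round(4) for p,z in [((235,225),.28),((305,212),.259),((378,203),.235),((555,180),.125),((300,93),.02),((538,97),.02),((391,104),.087),((467,105),.087)]])
print(atz('wrist0',(225,178),.259),tri([('wrist0',(225,178)),('wrist1',(302,213))]))
print(proj('wrist1',[.499,.049,.259]))
E
```

```text
[array([0.455 , 0.0548, 0.28  ]), array([0.4924, 0.0544, 0.259 ]), array([0.541 , 0.0518, 0.235 ]), array([0.7394, 0.0378, 0.125 ]), array([0.4786, 0.1202, 0.02  ]), array([0.7732, 0.1155, 0.02  ]), array([0.5773, 0.11  , 0.087 ]), array([0.6573, 0.1091, 0.087 ])]
[0.49160669 0.0464601  0.259     ] (array([0.4885937 , 0.04500608, 0.24352223]), [np.float64(0.0028670852519964954), np.float64(0.0028670852519964776)])
[315.90488376 220.28974322]
```

Request:
{"api": "servo_tool", "payload": {
  "targets": [
    [[0, 0.8, -0.1, -0.07, 0], [0, 0.6, 0, 0, 0], [0, 0.35, -0.16, 0, 0], [0, 0.35, -0.17, 0, 0], [0, 0.3, -0.14, 0, 0], [0, 0.3, -0.13, 0, 0], [0, 0.37, -0.14, 0, 0], [0, 0.37, -0.13, 0, 0]]
  ]
}}

```text
time_s: 1.58
tool_pos: [0.4717, 0.0509, 0.2009]
tool_rot: [1.212, 1.207, -1.207]
wrist_force: [2.0, 0.9, 6.6]
gripper_width: -0.0003
```

```bash
python3 - <<'E'
from h import *
snap('side','side2');crop('side2',220,150,420,300,4,'c_side2')
E
```

```text
(no output)
```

View pics/c_side2.png

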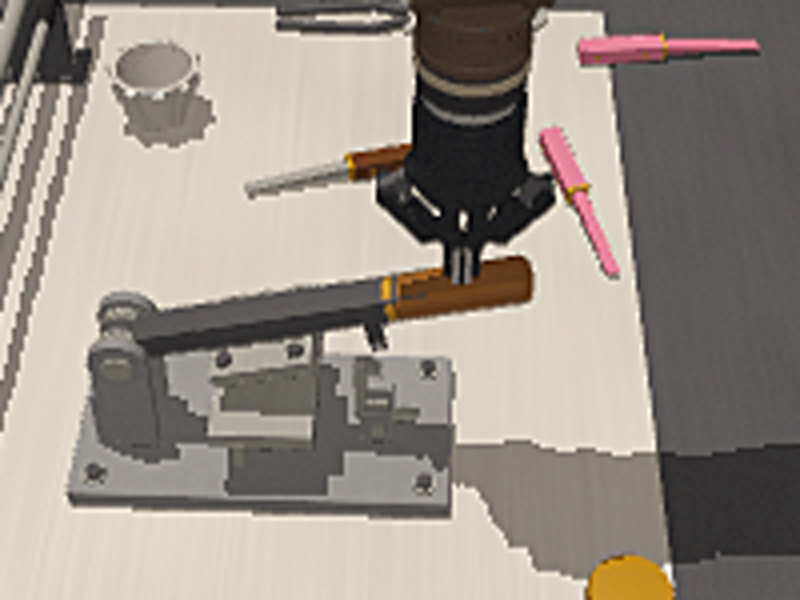

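Request:
{"api": "servo_tool", "payload": {
  "targets": [
    [[0, 0.38, -0.1, 0, 0], [0, 0.38, -0.1, 0, 0], [0, 0.38, -0.07, 0, 0], [0, 0.38, -0.07, 0, 0], [0, 0.3, -0.04, 0, 0], [0, 0.3, -0.03, 0, 0], [0, 0.1, 0, 0, 0], [0, 0, 0, 0, 0]]
  ]
}}

```text
time_s: 2.3
tool_pos: [0.4593, 0.051, 0.1345]
tool_rot: [1.212, 1.208, -1.207]
wrist_force: [-0.1, 2.1, 9.4]
gripper_width: 0.0003
```

Request:
{"api": "servo_tool", "payload": {
  "targets": [
    [[0, 0.1, 0, 0, 0], [0, 0.1, 0, 0, 0], [0, 0.05, 0, 0, 0], [0, 0.05, 0, 0, 0], [0, 0.03, 0, 0, 0], [0, 0, 0, 0, 0], [0, 0, 0, 0, 0], [0, 0, 0, 0, 0]]
  ]
}}

```text
time_s: 2.97
tool_pos: [0.4591, 0.051, 0.1256]
tool_rot: [1.212, 1.208, -1.207]
wrist_force: [-3.2, 0.8, 12.8]
gripper_width: 0.0001
```

Request:
{"api": "servo_tool", "payload": {
  "targets": [
    [[0, 0.06, 0, 0, 0], [0, 0, 0, 0, 0], [0, 0.06, 0, 0, 0], [0, 0, 0, 0, 0], [0, 0, 0, 0, 0], [0, 0, 0, 0, 0], [0, 0, 0, 0, 0], [0, 0, 0, 0, 0]]
  ]
}}

```text
time_s: 3.63
tool_pos: [0.4593, 0.051, 0.1254]
tool_rot: [1.213, 1.206, -1.205]
wrist_force: [-13.8, 0.4, 38.1]
gripper_width: -0.0002
```

At the stop (force up to 38 N). Lift off.

Request:
{"api": "servo_tool", "payload": {
  "targets": [
    [[0, -0.2, 0, 0, 0], [0, -0.2, 0, 0, 0], [0, -0.4, 0, 0, 0], [0, -0.8, 0, 0, 0], [0, -1, 0, 0, 0], [0, -1, 0, 0, 0], [0, -0.5, 0, 0, 0], [0, 0, 0, 0, 0]]
  ]
}}

```text
time_s: 4.3
tool_pos: [0.4599, 0.0506, 0.2467]
tool_rot: [1.213, 1.205, -1.206]
wrist_force: [0.4, -0.5, -1.3]
gripper_width: -0.0
```

```bash
python3 - <<'E'
from h import *
snap('side','side3');crop('side3',220,150,420,300,4,'c_side3')
snap('wrist','wrist3')
E
```

```text
(no output)
```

View pics/c_side3.png

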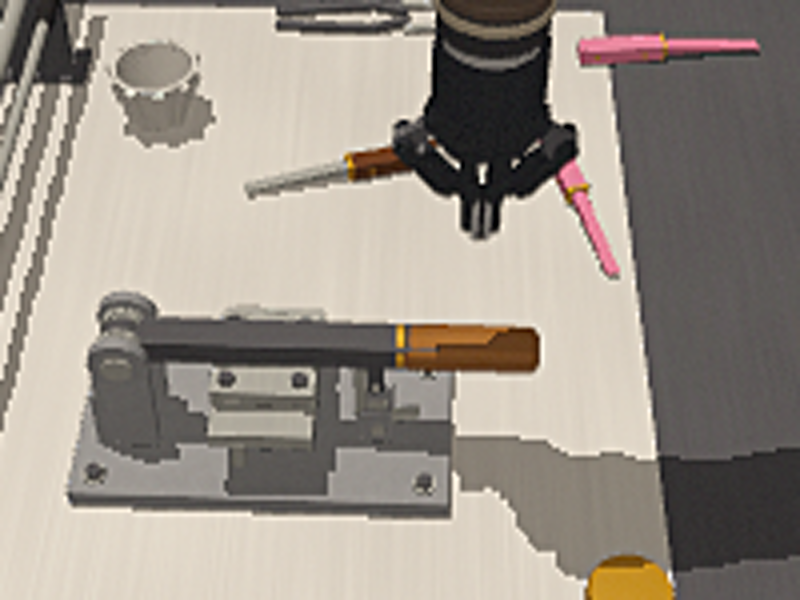

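View pics/wrist3.png

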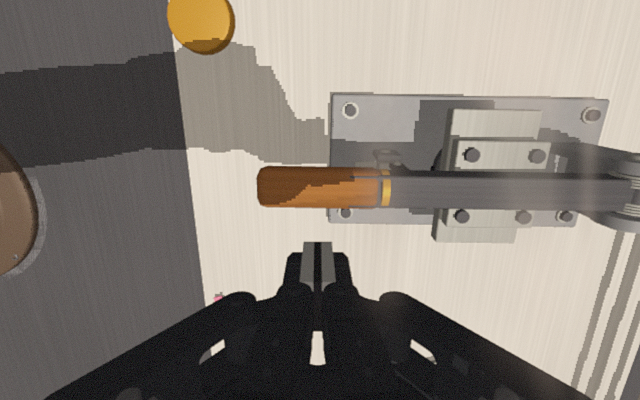

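Request:
{"api": "servo_tool", "payload": {
  "targets": [
    [[1, 0, 0, 1, 0], [1, 0, 0, 1, 0], [1, 0, 0, 1, 0], [1, 0, 0, 1, 0], [1, 0, 0, 1, 0], [1, 0, 0, 1, 0], [1, 0, 0, 1, 0], [1, 0, 0, 1, 0]]
  ]
}}

```text
time_s: 5.07
tool_pos: [0.4571, -0.1905, 0.2411]
tool_rot: [1.209, 1.212, -1.211]
wrist_force: [0.4, 0.0, 0.2]
gripper_width: 0.0852
```

Request:
{"api": "servo_tool", "payload": {
  "targets": [
    [[1, 0, 0, 1, 0], [1, 0, 0, 1, 0], [1, 0, 0, 0.6, 0], [1, 0, 0, 0, 1], [1, 0, 0, 0, 1], [1, 0, 0, 0, 1], [1, 0, 0, 0, 1], [1, 0, 0, 0, 1]]
  ]
}}

```text
time_s: 5.73
tool_pos: [0.4573, -0.2671, 0.2408]
tool_rot: [1.526, 0.97, -1.529]
wrist_force: [0.0, -0.4, 0.3]
gripper_width: 0.0854
```

Request:
{"api": "servo_tool", "payload": {
  "targets": [
    [[1, 0, 0, 0, 1], [1, 0, 0, 0, 1], [1, 0, 0, 0, 1], [1, 0, 0, 0, 1], [1, 0, 0, 0, 1], [1, 0, 0, 0, 1], [1, 0, 0, 0, 1], [1, 0, 0, 0, 1]]
  ]
}}

```text
time_s: 6.4
tool_pos: [0.4573, -0.2669, 0.2409]
tool_rot: [1.981, 0.437, -1.986]
wrist_force: [-0.9, 0.0, -0.0]
gripper_width: 0.0854
```

Request:
{"api": "servo_tool", "payload": {
  "targets": [
    [[1, 0, 0, 0, 1], [1, 0, 0, 0, 1], [1, 0, 0, 0, 0], [1, 0, 0, 0, 0], [1, 0, 0, 0, 0], [1, 0, 0, 0, 0], [1, 0, 0, 0, 0], [1, 0, 0, 0, 0]]
  ]
}}

```text
time_s: 7.07
tool_pos: [0.458, -0.267, 0.2429]
tool_rot: [2.081, 0.275, -2.081]
wrist_force: [-0.2, 0.6, 0.3]
gripper_width: 0.0856
```

```bash
python3 - <<'E'
from h import *
snap('wrist','wrist4'); snap('side','side4'); snap('scene','scene4')
o=observe();R=cv2.Rodrigues(o['tool_rot'])[0];print(o['tool_pos'],R.round(3),o['joint_pos'].round(2))
# press refinement from wrist3
P=[atz('wrist3',p,.0875) for p in [(448,109),(540,110),(433,240),(515,243)]]
print(np.round(P,4), np.mean(P,0))
print('arm line',atz('wrist3',(258,187),.125),atz('wrist3',(385,189),.12),atz('wrist3',(600,191),.13))
print('base', [atz('wrist3',p,.02).round(4) for p in [(330,93),(608,99)]])
E
```

```text
[ 0.45808964 -0.26700262  0.24306365] [[ 0.     0.259 -0.966]
 [-0.    -0.966 -0.259]
 [-1.     0.    -0.   ]] [-0.53  0.14 -0.    1.43 -0.    2.35]
[[ 0.5754  0.1104  0.0875]
 [ 0.657   0.1095  0.0875]
 [ 0.5757 -0.0167  0.0875]
 [ 0.6585 -0.0202  0.0875]] [0.61667762 0.04576393 0.0875    ]
arm line [0.41075778 0.04994762 0.125     ] [0.51728993 0.0465462  0.12      ] [0.69148331 0.04761001 0.13      ]
base [array([0.4739, 0.1231, 0.02  ]), array([0.7723, 0.1168, 0.02  ])]
```

View pics/wrist4.png

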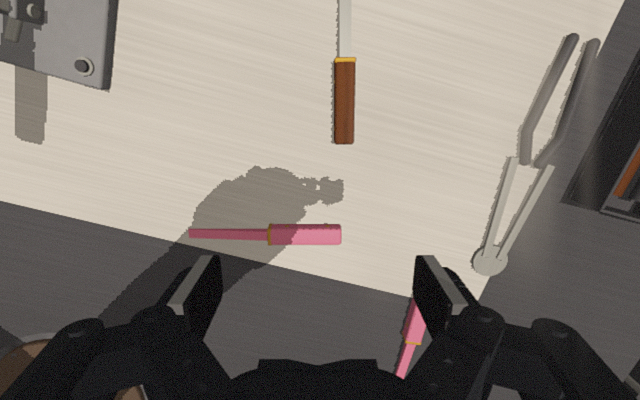

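View pics/scene4.png

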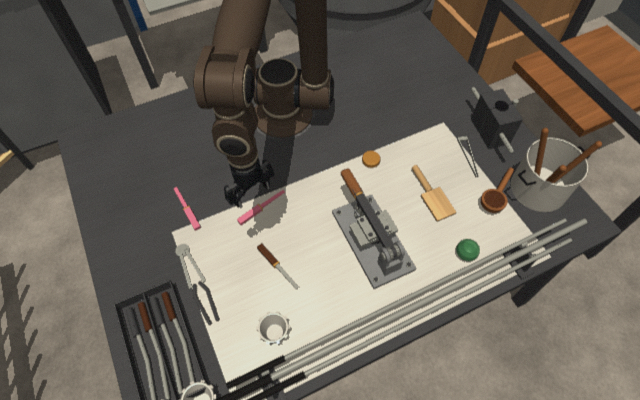

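```bash
python3 - <<'E'
from h import *
crop('scene4',240,225,320,305,7,'c_g_scene'); crop('wrist4',290,0,400,170,4,'c_g_wrist'); crop('side4',270,165,360,225,8,'c_g_side')
for p in [(344.5,143),(345,59),(345.3,0),(190,232),(340,234)]: print(p,atz('wrist4',p,.018).round(4),atz('wrist4',p,.01).round(4))
E
```

```text
(344.5, 143) [ 0.4857 -0.2923  0.018 ] [ 0.4847 -0.2932  0.01  ]
(345, 59) [ 0.5692 -0.2681  0.018 ] [ 0.57   -0.2685  0.01  ]
(345.3, 0) [ 0.621 -0.253  0.018] [ 0.6229 -0.2531  0.01  ]
(190, 232) [ 0.3333 -0.1418  0.018 ] [ 0.329  -0.1395  0.01  ]
(340, 234) [ 0.378  -0.3185  0.018 ] [ 0.3747 -0.32    0.01  ]
```

View pics/c_g_wrist.png

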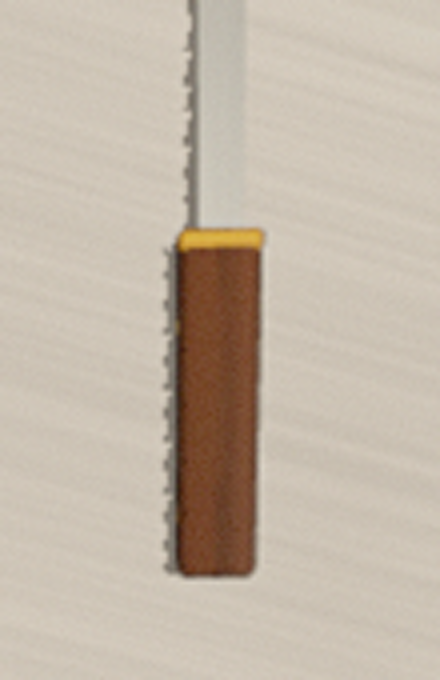

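View pics/c_g_side.png

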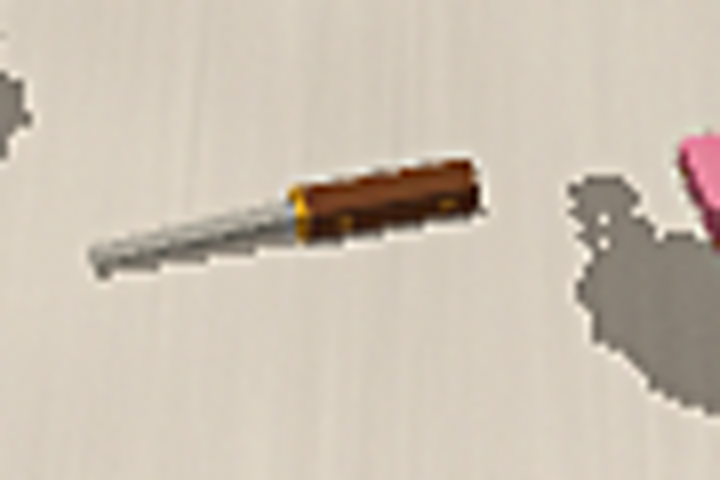

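View pics/c_g_scene.png

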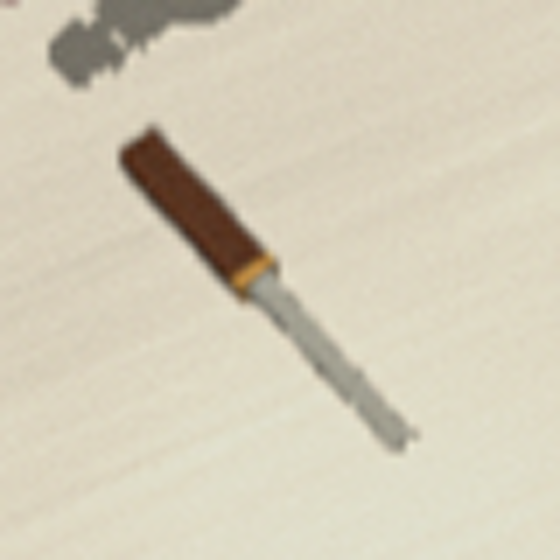

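```bash
python3 - <<'E'
from h import *
for w,sc,sd in [((344.3,143.5),(240+139/7,225+140/7),(270+474/8,165+175/8)),((345.5,58.5),(240+257/7,225+268/7),(270+295/8,165+202/8))]:
    print(tri([('wrist4',w),('side4',sd)]),tri([('wrist4',w),('scene4',sc)]),tri([('wrist4',w),('side4',sd),('scene4',sc)]))
E
```

```text
(array([ 0.48402267, -0.29310107,  0.01076742]), [np.float64(0.00013255379525398502), np.float64(0.00013255379525384698)]) (array([ 0.4859496 , -0.28979012,  0.01105915]), [np.float64(0.003650407990939406), np.float64(0.0036504079909392647)]) (array([ 0.4855171 , -0.29000069,  0.01256684]), [np.float64(0.0030403321005184002), np.float64(0.0017540118676937714), np.float64(0.0043695340784647065)])
(array([ 0.56994128, -0.26864194,  0.0139434 ]), [np.float64(0.0002617581700063951), np.float64(0.0002617581700063507)]) (array([ 0.57085978, -0.2660025 ,  0.01445938]), [np.float64(0.0027141027139984905), np.float64(0.0027141027139984445)]) (array([ 0.57051163, -0.26617414,  0.01559639]), [np.float64(0.002430387858479443), np.float64(0.0010502604021423866), np.float64(0.0030909337504685984)])
```

Request:
{"api": "servo_tool", "payload": {
  "targets": [
    [[1, 0.5, 0.5, -0.9, 0], [1, 0.6, 0.5, -0.9, 0], [1, 1, 0, -0.7, 0], [1, 1, 0, 0, 0], [1, 1, 0, 0, 0], [1, 0.6, 0, 0, 0], [1, 0, 0, 0, 0], [1, 0, 0, 0, 0]]
  ]
}}

```text
time_s: 7.88
tool_pos: [0.5377, -0.2762, 0.1014]
tool_rot: [2.08, 0.276, -2.084]
wrist_force: [-0.0, -0.9, 1.1]
gripper_width: 0.085
```

```bash
python3 - <<'E'
from h import *
snap('wrist','wrist5'); snap('side','side5');crop('side5',240,130,400,250,5,'c5')
o=observe();R=cv2.Rodrigues(o['tool_rot'])[0];print(o['tool_pos'],R.round(3),o['wrist_force'])
E
```

```text
[ 0.53910427 -0.27702879  0.10382333] [[ 0.002  0.259 -0.966]
 [-0.001 -0.966 -0.259]
 [-1.     0.002 -0.002]] [-0.14000869  0.29824484  0.34897808]
```

View pics/wrist5.png

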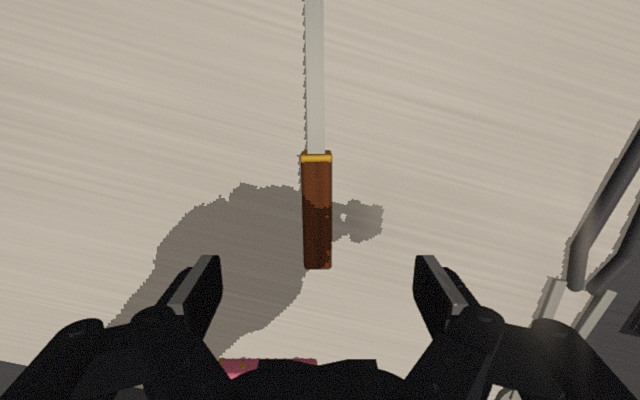

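View pics/c5.png

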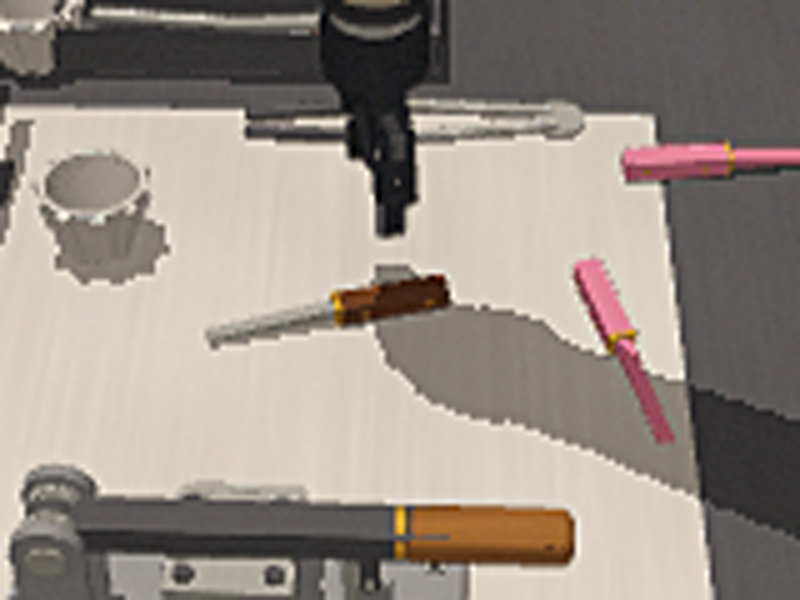

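Request:
{"api": "servo_tool", "payload": {
  "targets": [
    [[1, 0.8, 0, 0, 0], [1, 0.8, 0, 0, 0], [1, 0.8, 0, 0, 0], [1, 0.5, 0, 0, 0], [1, 0.3, 0, 0, 0], [1, 0.1, 0, 0, 0], [1, 0, 0, 0, 0], [1, 0, 0, 0, 0]]
  ],
  "squeeze": 60
}}

```text
time_s: 8.65
tool_pos: [0.5393, -0.2771, 0.0046]
tool_rot: [2.083, 0.272, -2.079]
wrist_force: [0.2, -0.2, 0.6]
gripper_width: 0.0851
```

Request:
{"api": "servo_tool", "payload": {
  "targets": [
    [[0.5, 0, 0, 0, 0], [0.4, 0, 0, 0, 0], [0.3, 0, 0, 0, 0], [0.2, 0, 0, 0, 0], [0, 0, 0, 0, 0], [0, 0, 0, 0, 0], [0, 0, 0, 0, 0], [0, 0, 0, 0, 0]]
  ]
}}

```text
time_s: 9.32
tool_pos: [0.5386, -0.2767, 0.0035]
tool_rot: [2.082, 0.274, -2.081]
wrist_force: [-0.5, 0.6, 4.2]
gripper_width: 0.0206
```

```bash
python3 - <<'E'
from h import *
snap('wrist','wrist6'); o=observe();print(o['tool_pos'],o['wrist_force'],o['torque'],o['gripper_width'])
E
```

```text
[ 0.53859012 -0.27672271  0.00346239] [-0.12186669  1.3196323   4.40903443] [ 0.05756728  0.07728479 -0.00036318] 0.020731493628996223
```

View pics/wrist6.png

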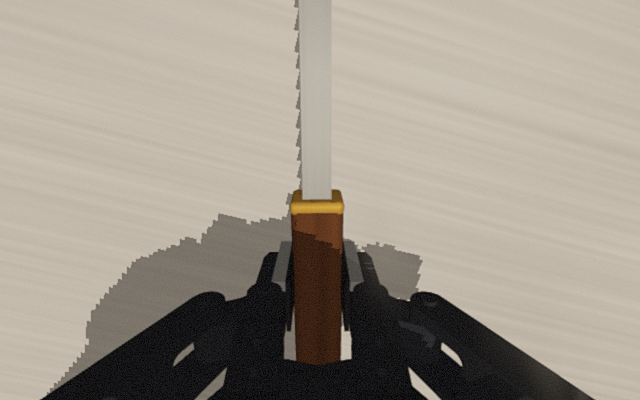

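Request:
{"api": "servo_tool", "payload": {
  "targets": [
    [[0, -0.2, 0, 0, 0], [0, -0.5, 0, 0, 0], [0, -0.8, 0, 0, 0], [0, -0.8, 0, 0, 0], [0, -0.8, 0, 0, 0], [0, -0.8, 0, 0, 0], [0, -0.5, 0, 0, 0], [0, -0.3, 0, 0, 0]]
  ]
}}

```text
time_s: 10.03
tool_pos: [0.5388, -0.2768, 0.1462]
tool_rot: [2.083, 0.273, -2.079]
wrist_force: [0.3, -0.1, -1.5]
gripper_width: 0.0201
```

Request:
{"api": "servo_tool", "payload": {
  "targets": [
    [[0, 0, 0, 0, -0.5], [0, 0, 0, 0, -1], [0, 0, 0, 0, -1], [0, 0, 0, 0, -1], [0, 0, 0, 0, -1], [0, 0, 0, 0, -1], [0, 0, 0, 0, -1], [0, 0, 0, 0, -1]]
  ]
}}

```text
time_s: 10.7
tool_pos: [0.5377, -0.2763, 0.1429]
tool_rot: [1.669, 0.83, -1.672]
wrist_force: [0.4, -0.3, -1.9]
gripper_width: 0.0202
```

Request:
{"api": "servo_tool", "payload": {
  "targets": [
    [[0, 0, 0, 0, -1], [0, 0, 0, 0, -1], [0, 0, 0, 0, -1], [0, 0, 0, 0, -1], [0, 0, 0, 0, -1], [0, 0, 0, 0, -1], [0, 0, 0, 0, -1], [0, 0, 0, 0, -0.26]]
  ]
}}

```text
time_s: 11.37
tool_pos: [0.5377, -0.2763, 0.143]
tool_rot: [1.222, 1.203, -1.223]
wrist_force: [0.1, -0.6, -1.9]
gripper_width: 0.0203
```

Request:
{"api": "servo_tool", "payload": {
  "targets": [
    [[0, 0, 0.4, -0.4, 0], [0, 0, 0.7, -0.7, 0], [0, 0, 0.7, -0.7, 0], [0, 0, 0.5, -0.6, 0], [0, 0, 0.2, -0.4, 0], [0, 0, 0, -0.2, 0], [0, 0, 0, 0, 0], [0, 0, 0, 0, 0]]
  ]
}}

```text
time_s: 12.03
tool_pos: [0.6143, -0.1884, 0.1438]
tool_rot: [1.224, 1.2, -1.226]
wrist_force: [-0.1, -0.5, -1.2]
gripper_width: 0.0207
```

```bash
python3 - <<'E'
from h import *
for n in['wrist','side','scene']: snap(n,n+'7')
o=observe();R=cv2.Rodrigues(o['tool_rot'])[0];print(o['time_s'],o['tool_pos'],R.round(3),o['wrist_force'],o['torque'],o['gripper_width'])
crop('side7',220,130,420,300,4,'c7s');crop('scene7',240,160,440,300,4,'c7')
E
```

```text
12.1833 [ 0.61443146 -0.18915865  0.14418777] [[-0.     1.    -0.023]
 [-0.    -0.023 -1.   ]
 [-1.    -0.     0.   ]] [-1.15043644 -0.20005394 -1.98852713] [-0.0314057   0.02911594  0.0250406 ] 0.02046088321949202
```

View pics/wrist7.png

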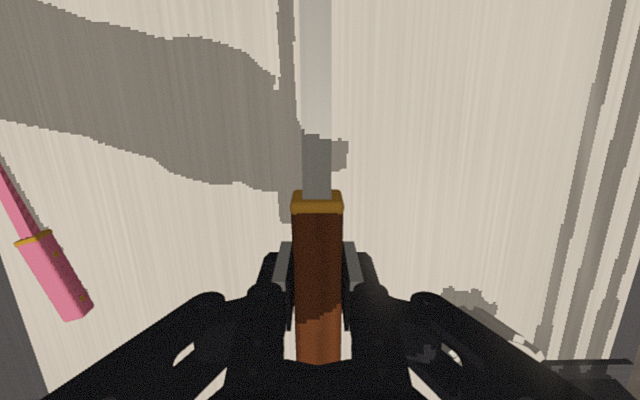

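View pics/c7s.png

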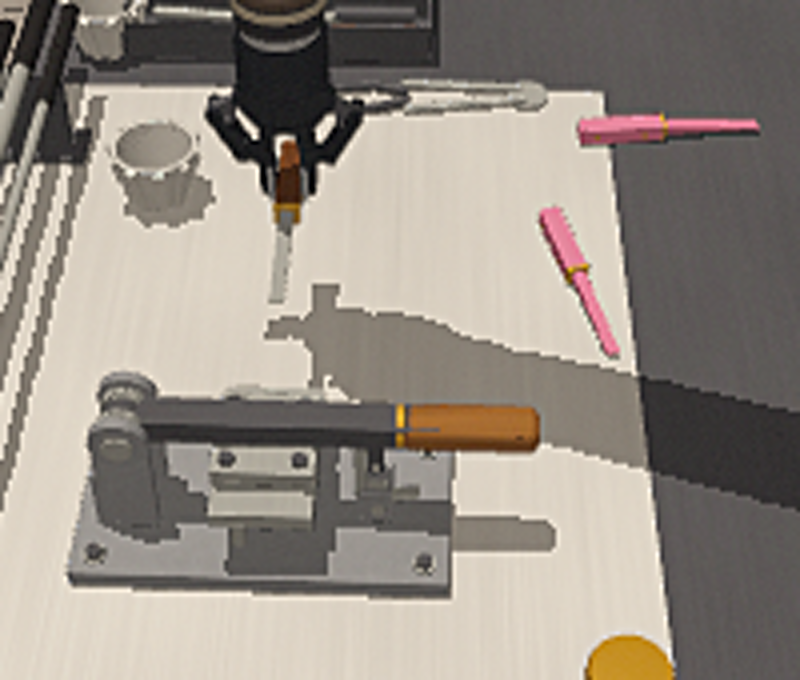

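View pics/c7.png

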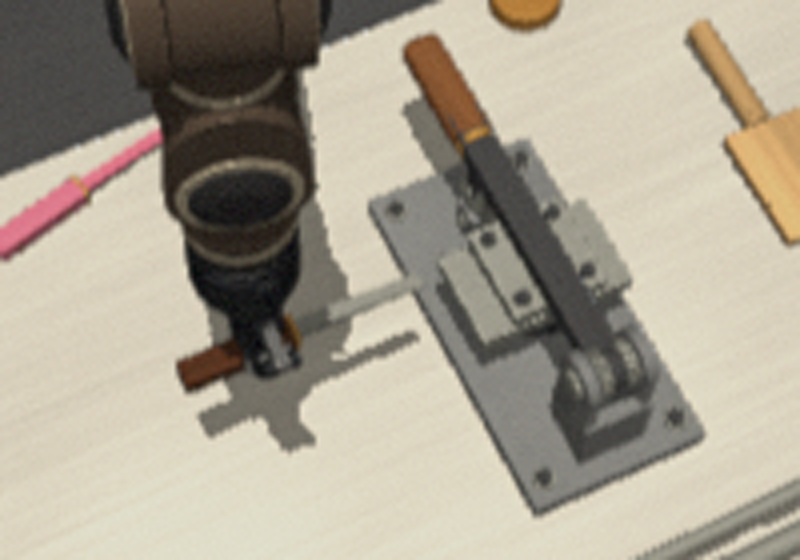

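```bash
python3 - <<'E'
from h import *
print(tri([('side7',(289.25,204.8)),('scene7',(344.8,231))]))
print(atz('side7',(289.25,204.8),.147),atz('scene7',(344.8,231),.147))
# relative: lower plate corners on scene7/ upper plate
print('ledge corners scene',[atz('scene7',(240+a/4,160+b/4),.0875).round(4) for a,b in [(440,262),(488,348),(625,285)]])
print('upper plate top (z .106)',[atz('scene7',(240+a/4,160+b/4),.106).round(4) for a,b in [(470,232),(522,318)]])
E
```

```text
(array([ 0.61886793, -0.05636462,  0.1440353 ]), [np.float64(0.0038220876744938107), np.float64(0.00382208767449389)])
[ 0.61530371 -0.05601013  0.147     ] [ 0.62402863 -0.05594425  0.147     ]
ledge corners scene [array([ 0.5874, -0.0168,  0.0875]), array([ 0.6684, -0.0184,  0.0875]), array([0.6678, 0.1015, 0.0875])]
upper plate top (z .106) [array([0.5828, 0.0108, 0.106 ]), array([0.6651, 0.0111, 0.106 ])]
```

Request:
{"api": "servo_tool", "payload": {
  "targets": [
    [[0, 0.4, 0, -0.4, 0], [0, 0.4, 0, -0.4, 0], [0, 0.4, 0, -0.4, 0], [0, 0.3, 0, -0.3, 0], [0, 0.13, 0, -0.1, 0], [0, 0, 0, 0, 0], [0, 0, 0, 0, 0], [0, 0, 0, 0, 0]]
  ]
}}

```text
time_s: 12.85
tool_pos: [0.6166, -0.1409, 0.0959]
tool_rot: [1.225, 1.198, -1.224]
wrist_force: [0.2, -0.2, -1.7]
gripper_width: 0.0205
```

```bash
python3 - <<'E'
from h import *
for n in['wrist','side','scene']: snap(n,n+'8')
o=observe();print(o['time_s'],o['tool_pos'],o['wrist_force'],o['torque'])
crop('scene8',290,180,410,270,6,'c8');crop('side8',240,180,340,270,7,'c8s')
E
```

```text
13.0 [ 0.61654904 -0.14074462  0.09578968] [ 0.06755504 -0.29601813 -1.32259358] [-0.00457742  0.02213521 -0.02716525]
```

View pics/c8.png

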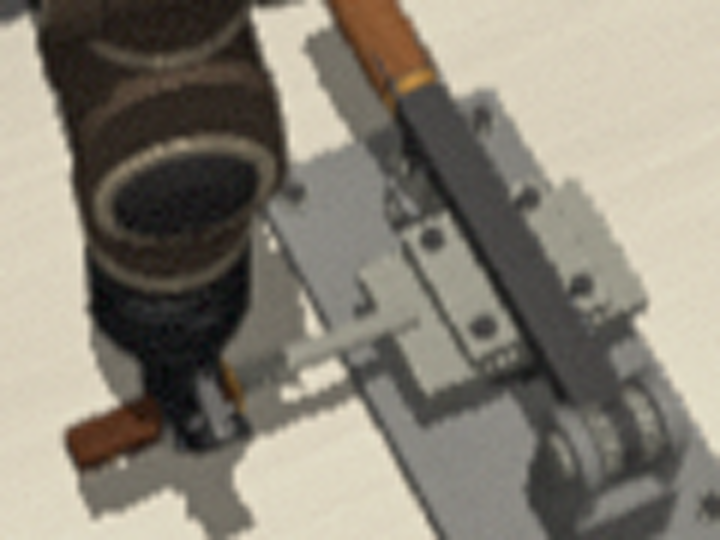

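View pics/wrist8.png

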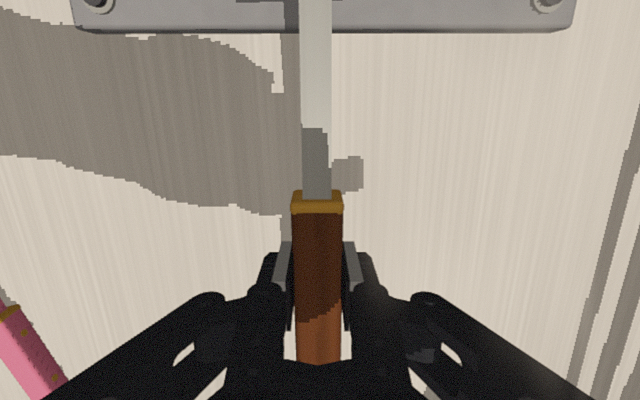

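Request:
{"api": "servo_tool", "payload": {
  "targets": [
    [[0, 0.15, 0, 0, 0], [0, 0.08, 0, 0, 0], [0, 0, 0, 0, 0], [0, 0, 0, 0, 0], [0, 0.02, 0, 0, 0], [0, 0, 0, 0, 0], [0, 0, 0, 0, 0], [0, 0, 0, 0, 0]]
  ]
}}

```text
time_s: 13.67
tool_pos: [0.6162, -0.1402, 0.0877]
tool_rot: [1.225, 1.199, -1.224]
wrist_force: [0.7, -0.1, -1.2]
gripper_width: 0.0206
```

Request:
{"api": "servo_tool", "payload": {
  "targets": [
    [[0, 0.02, 0, 0, 0], [0, 0, 0, 0, 0], [0, 0, 0, 0, 0], [0, 0, 0, 0, 0], [0, 0, 0, 0, 0], [0, 0, 0, 0, 0], [0, 0, 0, 0, 0], [0, 0, 0, 0, 0]]
  ]
}}

```text
time_s: 14.33
tool_pos: [0.6162, -0.1402, 0.087]
tool_rot: [1.225, 1.199, -1.225]
wrist_force: [-0.6, -0.1, -0.8]
gripper_width: 0.0207
```

Request:
{"api": "servo_tool", "payload": {
  "targets": [
    [[0, 0.02, 0, 0, 0], [0, 0, 0, 0, 0], [0, 0, 0, 0, 0], [0, 0, 0, 0, 0], [0, 0, 0, 0, 0], [0, 0, 0, 0, 0], [0, 0, 0, 0, 0], [0, 0, 0, 0, 0]]
  ]
}}

```text
time_s: 15.0
tool_pos: [0.6161, -0.1402, 0.0864]
tool_rot: [1.225, 1.199, -1.225]
wrist_force: [0.5, 0.2, -1.5]
gripper_width: 0.0205
```

```bash
python3 - <<'E'
from h import *
o=observe();print(o['time_s'],o['tool_pos'],o['wrist_force'],o['torque'])
E
```

```text
15.0 [ 0.61614987 -0.14016878  0.08639701] [ 0.46607865  0.20629457 -1.53108669] [-0.04863602 -0.0022895   0.03756667]
```

Request:
{"api": "servo_tool", "payload": {
  "targets": [
    [[0, 0.02, 0, 0, 0], [0, 0, 0, 0, 0], [0, 0, 0, 0, 0], [0, 0, 0, 0, 0], [0, 0, 0, 0, 0], [0, 0, 0, 0, 0], [0, 0, 0, 0, 0], [0, 0, 0, 0, 0]]
  ]
}}

```text
time_s: 15.67
tool_pos: [0.6162, -0.1402, 0.0858]
tool_rot: [1.225, 1.199, -1.225]
wrist_force: [-1.2, 0.2, -1.3]
gripper_width: 0.0204
```

```bash
python3 - <<'E'
from h import *
o=observe();print(o['time_s'],o['tool_pos'],o['wrist_force'],o['torque'])
E
```

```text
15.6667 [ 0.61615856 -0.14017868  0.08580809] [-1.15979535  0.23543299 -1.31159509] [-0.0485691   0.00318724 -0.00654364]
```

Request:
{"api": "servo_tool", "payload": {
  "targets": [
    [[0, 0.02, 0, 0, 0], [0, 0, 0, 0, 0], [0, 0, 0, 0, 0], [0, 0, 0, 0, 0], [0, 0, 0, 0, 0], [0, 0, 0, 0, 0], [0, 0, 0, 0, 0], [0, 0, 0, 0, 0]]
  ]
}}

```text
time_s: 16.33
tool_pos: [0.6162, -0.1402, 0.0852]
tool_rot: [1.225, 1.199, -1.225]
wrist_force: [0.2, -0.1, -0.5]
gripper_width: 0.0208
```

```bash
python3 - <<'E'
from h import *
o=observe();print(o['time_s'],o['tool_pos'],o['wrist_force'],o['torque'])
E
```

```text
16.3333 [ 0.61618994 -0.14016323  0.08520847] [ 0.19381557 -0.06263026 -0.48430109] [ 0.01813409 -0.02630263 -0.01923922]
```

Request:
{"api": "servo_tool", "payload": {
  "targets": [
    [[0, 0.02, 0, 0, 0], [0, 0, 0, 0, 0], [0, 0, 0, 0, 0], [0, 0, 0, 0, 0], [0, 0, 0, 0, 0], [0, 0, 0, 0, 0], [0, 0, 0, 0, 0], [0, 0, 0, 0, 0]]
  ]
}}

```text
time_s: 17.0
tool_pos: [0.6162, -0.1402, 0.0846]
tool_rot: [1.225, 1.199, -1.225]
wrist_force: [0.2, -0.3, -1.2]
gripper_width: 0.0204
```

```bash
python3 - <<'E'
from h import *
o=observe();print(o['time_s'],o['tool_pos'],o['wrist_force'],o['torque'])
E
```

```text
17.0 [ 0.61619552 -0.14016814  0.08463807] [ 0.19271032 -0.33432825 -1.15843379] [ 0.01282266 -0.02483606  0.03123801]
```

Request:
{"api": "servo_tool", "payload": {
  "targets": [
    [[0, 0.02, 0, 0, 0], [0, 0, 0, 0, 0], [0, 0, 0, 0, 0], [0, 0, 0, 0, 0], [0, 0, 0, 0, 0], [0, 0, 0, 0, 0], [0, 0, 0, 0, 0], [0, 0, 0, 0, 0]]
  ]
}}

```text
time_s: 17.67
tool_pos: [0.6162, -0.1402, 0.084]
tool_rot: [1.225, 1.199, -1.225]
wrist_force: [0.2, 0.3, -0.4]
gripper_width: 0.0205
```

```bash
python3 - <<'E'
from h import *
o=observe();print(o['time_s'],o['tool_pos'],o['wrist_force'],o['torque'])
E
```

```text
17.6667 [ 0.61617465 -0.140189    0.08401366] [ 0.23268647  0.26784295 -0.38244657] [ 0.03034692 -0.00208404 -0.02849559]
```

Request:
{"api": "servo_tool", "payload": {
  "targets": [
    [[0, 0.02, 0, 0, 0], [0, 0, 0, 0, 0], [0, 0, 0, 0, 0], [0, 0, 0, 0, 0], [0, 0, 0, 0, 0], [0, 0, 0, 0, 0], [0, 0, 0, 0, 0], [0, 0, 0, 0, 0]]
  ]
}}

```text
time_s: 18.33
tool_pos: [0.6162, -0.1402, 0.0835]
tool_rot: [1.225, 1.199, -1.225]
wrist_force: [0.8, 0.0, -0.0]
gripper_width: 0.0202
```

```bash
python3 - <<'E'
from h import *
o=observe();print(o['time_s'],o['tool_pos'],o['wrist_force'],o['torque'])
snap('side','side9');snap('scene','scene9');crop('scene9',290,180,410,270,6,'c9')
E
```

```text
18.3333 [ 0.61621265 -0.14018684  0.0834515 ] [ 0.8254081   0.00493124 -0.04810886] [0.07701923 0.00854705 0.03380249]
```

Request:
{"api": "servo_tool", "payload": {
  "targets": [
    [[0, 0.02, 0, 0, 0], [0, 0, 0, 0, 0], [0, 0, 0, 0, 0], [0, 0, 0, 0, 0], [0, 0, 0, 0, 0], [0, 0, 0, 0, 0], [0, 0, 0, 0, 0], [0, 0, 0, 0, 0]]
  ]
}}

```text
time_s: 19.1
tool_pos: [0.6162, -0.1402, 0.0828]
tool_rot: [1.225, 1.199, -1.225]
wrist_force: [1.0, -0.6, 1.7]
gripper_width: 0.0209
```

```bash
python3 - <<'E'
from h import *
o=observe();print(o['time_s'],o['tool_pos'],o['wrist_force'],o['torque'])
E
```

```text
19.1 [ 0.61621673 -0.14019725  0.08284566] [ 1.03220638 -0.56249352  1.69955048] [0.0522086  0.012465   0.01748079]
```

View pics/c9.png

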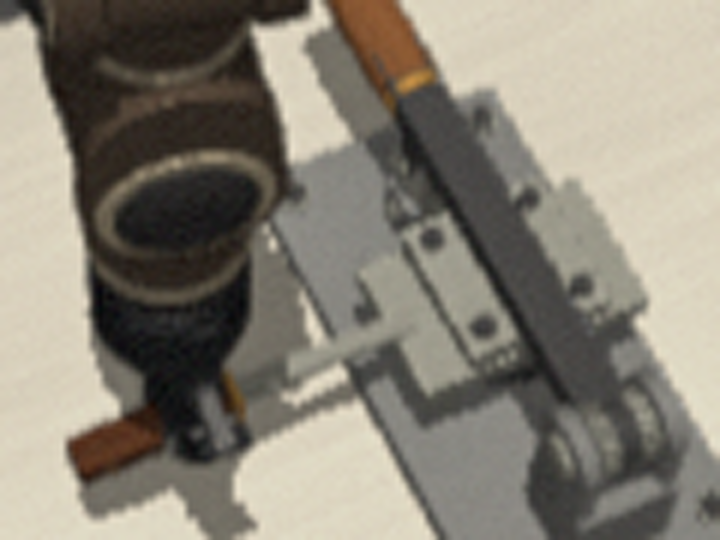

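Request:
{"api": "servo_tool", "payload": {
  "targets": [
    [[0, -0.03, 0, 0, 0], [0, 0, 0, 0, 0], [0, 0, 0, -0.1, 0], [0, 0, 0, -0.15, 0], [0, 0, 0, -0.15, 0], [0, 0, 0, -0.1, 0], [0, 0, 0, 0, 0], [0, 0, 0, 0, 0]]
  ]
}}

```text
time_s: 19.77
tool_pos: [0.6165, -0.1246, 0.0837]
tool_rot: [1.224, 1.2, -1.224]
wrist_force: [0.8, 1.5, -0.8]
gripper_width: 0.0202
```

```bash
cat > s.py <<'E'
from h import *
o=observe();print(o['time_s'],o['tool_pos'].round(4),o['wrist_force'].round(2),o['torque'].round(3))
E
python3 s.py
```

```text
19.7667 [ 0.6165 -0.1246  0.0837] [ 0.84  1.46 -0.81] [0.201 0.016 0.035]
```

Request:
{"api": "servo_tool", "payload": {
  "targets": [
    [[0, 0, 0, -0.1, 0], [0, 0, 0, -0.1, 0], [0, 0, 0, -0.1, 0], [0, 0, 0, -0.1, 0], [0, 0, 0, 0, 0], [0, 0, 0, 0, 0], [0, 0, 0, 0, 0], [0, 0, 0, 0, 0]]
  ]
}}

```text
time_s: 20.43
tool_pos: [0.6167, -0.1131, 0.0837]
tool_rot: [1.225, 1.199, -1.225]
wrist_force: [0.7, 1.6, -0.1]
gripper_width: 0.0204
```

```bash
python3 s.py; python3 - <<'E'
from h import *
snap('side','side10');snap('scene','scene10');crop('scene10',290,180,410,270,6,'c10')
E
```

```text
20.4333 [ 0.6167 -0.1131  0.0837] [ 0.73  1.55 -0.1 ] [0.222 0.039 0.004]
```

View pics/c10.png

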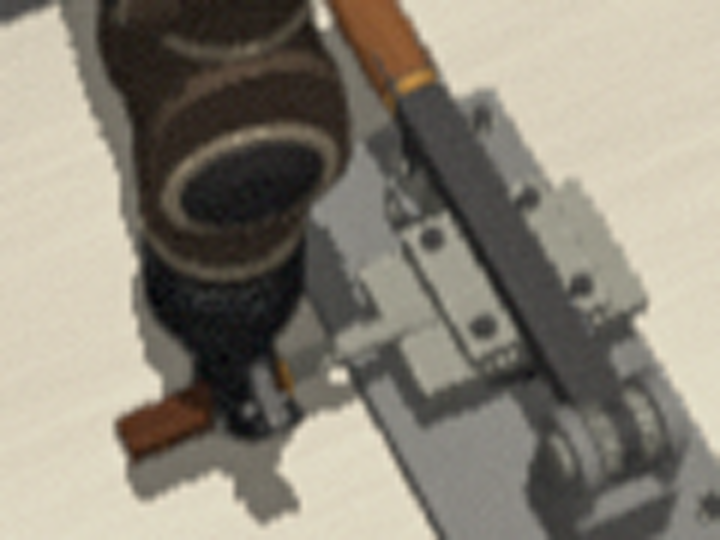

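Request:
{"api": "servo_tool", "payload": {
  "targets": [
    [[0, 0, 0, -0.06, 0], [0, 0, 0, -0.06, 0], [0, 0, 0, -0.06, 0], [0, 0, 0, -0.06, 0], [0, 0, 0, 0, 0], [0, 0, 0, 0, 0], [0, 0, 0, 0, 0], [0, 0, 0, 0, 0]]
  ]
}}

```text
time_s: 21.2
tool_pos: [0.6168, -0.1058, 0.0837]
tool_rot: [1.225, 1.2, -1.224]
wrist_force: [-0.0, 0.4, -0.1]
gripper_width: 0.0205
```

```bash
python3 s.py
```

```text
21.2 [ 0.6168 -0.1058  0.0837] [-0.02  0.4  -0.05] [ 0.208 -0.022 -0.037]
```

Request:
{"api": "servo_tool", "payload": {
  "targets": [
    [[0, 0, 0, -0.05, 0], [0, 0, 0, -0.05, 0], [0, 0, 0, -0.05, 0], [0, 0, 0, 0, 0], [0, 0, 0, 0, 0], [0, 0, 0, 0, 0], [0, 0, 0, 0, 0], [0, 0, 0, 0, 0]]
  ]
}}

```text
time_s: 21.87
tool_pos: [0.617, -0.1014, 0.0837]
tool_rot: [1.225, 1.199, -1.224]
wrist_force: [-0.3, 0.1, 0.1]
gripper_width: 0.0206
```

```bash
python3 s.py
```

```text
21.8667 [ 0.617  -0.1014  0.0837] [-0.31  0.1   0.15] [ 0.19   0.001 -0.077]
```

Request:
{"api": "servo_tool", "payload": {
  "targets": [
    [[0, 0, 0, -0.05, 0], [0, 0, 0, -0.05, 0], [0, 0, 0, 0, 0], [0, 0, 0, 0, 0], [0, 0, 0, 0, 0], [0, 0, 0, 0, 0], [0, 0, 0, 0, 0], [0, 0, 0, 0, 0]]
  ]
}}

```text
time_s: 22.53
tool_pos: [0.617, -0.0983, 0.0837]
tool_rot: [1.225, 1.199, -1.224]
wrist_force: [0.5, 0.8, -1.2]
gripper_width: 0.0206
```

```bash
python3 s.py
```

```text
22.5333 [ 0.617  -0.0983  0.0837] [ 0.49  0.82 -1.24] [ 0.216 -0.047 -0.031]
```

Request:
{"api": "servo_tool", "payload": {
  "targets": [
    [[0, 0, 0, -0.05, 0], [0, 0, 0, -0.03, 0], [0, 0, 0, 0, 0], [0, 0, 0, 0, 0], [0, 0, 0, 0, 0], [0, 0, 0, 0, 0], [0, 0, 0, 0, 0], [0, 0, 0, 0, 0]]
  ]
}}

```text
time_s: 23.2
tool_pos: [0.6171, -0.096, 0.0837]
tool_rot: [1.225, 1.199, -1.225]
wrist_force: [-0.3, -0.5, 0.6]
gripper_width: 0.0208
```

```bash
python3 s.py
```

```text
23.2 [ 0.6171 -0.096   0.0837] [-0.27 -0.46  0.62] [ 0.103 -0.02  -0.012]
```

Request:
{"api": "servo_tool", "payload": {
  "targets": [
    [[0, 0, 0, -0.03, 0], [0, 0, 0, -0.03, 0], [0, 0, 0, 0, 0], [0, 0, 0, 0, 0], [0, 0, 0, 0, 0], [0, 0, 0, 0, 0], [0, 0, 0, 0, 0], [0, 0, 0, 0, 0]]
  ]
}}

```text
time_s: 23.87
tool_pos: [0.6171, -0.0942, 0.0837]
tool_rot: [1.225, 1.199, -1.224]
wrist_force: [0.1, 0.6, -0.2]
gripper_width: 0.0208
```

```bash
python3 s.py
```

```text
23.8667 [ 0.6171 -0.0942  0.0837] [ 0.14  0.58 -0.17] [ 0.106 -0.04  -0.021]
```

Request:
{"api": "servo_tool", "payload": {
  "targets": [
    [[0, 0, 0, -0.03, 0], [0, 0, 0, -0.03, 0], [0, 0, 0, 0, 0], [0, 0, 0, 0, 0], [0, 0, 0, 0, 0], [0, 0, 0, 0, 0], [0, 0, 0, 0, 0], [0, 0, 0, 0, 0]]
  ]
}}

```text
time_s: 24.53
tool_pos: [0.6172, -0.0924, 0.0837]
tool_rot: [1.225, 1.199, -1.225]
wrist_force: [-0.4, -0.2, 0.6]
gripper_width: 0.0212
```

```bash
python3 s.py
```

```text
24.5333 [ 0.6172 -0.0924  0.0837] [-0.39 -0.25  0.64] [ 0.13  -0.057 -0.011]
```

Request:
{"api": "servo_tool", "payload": {
  "targets": [
    [[0, 0, 0, -0.03, 0], [0, 0, 0, -0.03, 0], [0, 0, 0, 0, 0], [0, 0, 0, 0, 0], [0, 0, 0, 0, 0], [0, 0, 0, 0, 0], [0, 0, 0, 0, 0], [0, 0, 0, 0, 0]]
  ]
}}

```text
time_s: 25.2
tool_pos: [0.6172, -0.0906, 0.0837]
tool_rot: [1.225, 1.199, -1.225]
wrist_force: [0.1, -0.1, 0.3]
gripper_width: 0.0206
```

```bash
python3 s.py
```

```text
25.2 [ 0.6172 -0.0906  0.0837] [ 0.08 -0.11  0.28] [ 0.127 -0.069 -0.032]
```

Request:
{"api": "servo_tool", "payload": {
  "targets": [
    [[0, 0, 0, -0.03, 0], [0, 0, 0, -0.03, 0], [0, 0, 0, 0, 0], [0, 0, 0, 0, 0], [0, 0, 0, 0, 0], [0, 0, 0, 0, 0], [0, 0, 0, 0, 0], [0, 0, 0, 0, 0]]
  ]
}}

```text
time_s: 25.87
tool_pos: [0.6173, -0.0888, 0.0837]
tool_rot: [1.225, 1.199, -1.224]
wrist_force: [0.2, -0.2, -0.0]
gripper_width: 0.0207
```

```bash
python3 s.py
```

```text
25.8667 [ 0.6173 -0.0888  0.0837] [ 0.23 -0.24 -0.01] [ 0.094 -0.026  0.021]
```

Request:
{"api": "servo_tool", "payload": {
  "targets": [
    [[0, 0, 0, -0.03, 0], [0, 0, 0, -0.03, 0], [0, 0, 0, 0, 0], [0, 0, 0, 0, 0], [0, 0, 0, 0, 0], [0, 0, 0, 0, 0], [0, 0, 0, 0, 0], [0, 0, 0, 0, 0]]
  ]
}}

```text
time_s: 26.53
tool_pos: [0.6173, -0.087, 0.0837]
tool_rot: [1.225, 1.199, -1.224]
wrist_force: [0.5, -0.4, 0.2]
gripper_width: 0.0208
```

```bash
python3 s.py
```

```text
26.5333 [ 0.6173 -0.087   0.0837] [ 0.49 -0.44  0.21] [ 0.131 -0.068 -0.033]
```

Request:
{"api": "servo_tool", "payload": {
  "targets": [
    [[0, 0, 0, -0.03, 0], [0, 0, 0, -0.03, 0], [0, 0, 0, 0, 0], [0, 0, 0, 0, 0], [0, 0, 0, 0, 0], [0, 0, 0, 0, 0], [0, 0, 0, 0, 0], [0, 0, 0, 0, 0]]
  ]
}}

```text
time_s: 27.2
tool_pos: [0.6173, -0.0852, 0.0837]
tool_rot: [1.225, 1.199, -1.225]
wrist_force: [-0.0, 0.5, 1.0]
gripper_width: 0.0206
```

```bash
python3 s.py; python3 - <<'E'
from h import *
snap('scene','scene11');crop('scene11',290,180,410,270,6,'c11')
snap('side','side11');crop('side11',240,180,340,270,7,'c11s')
E
```

```text
27.2 [ 0.6173 -0.0852  0.0837] [-0.05  0.48  1.05] [0.115 0.029 0.014]
```

View pics/c11.png

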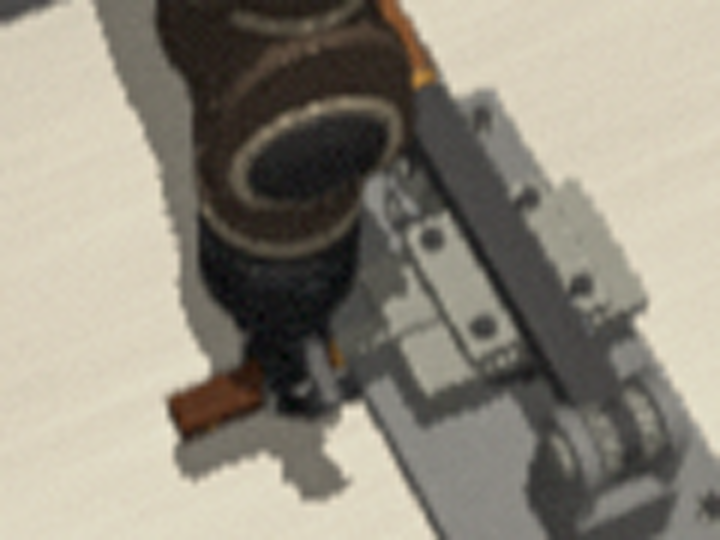

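View pics/c11s.png

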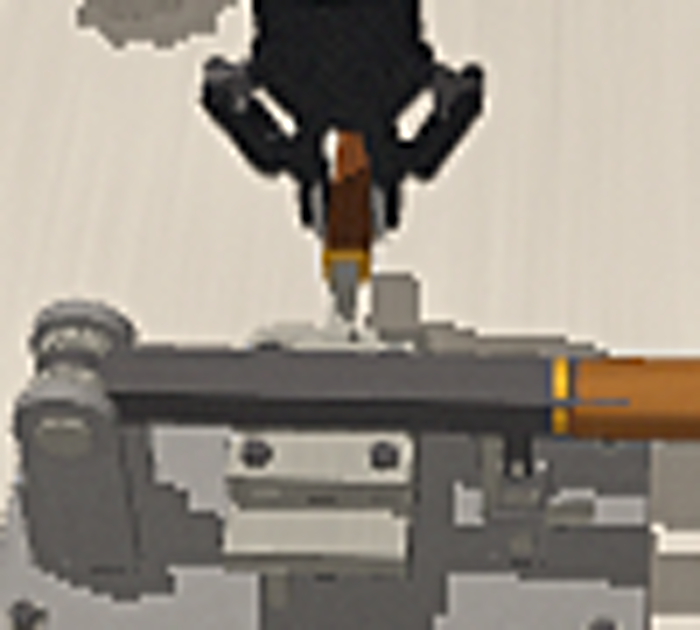

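Request:
{"api": "servo_tool", "payload": {
  "targets": [
    [[0, 0, 0, -0.03, 0], [0, 0, 0, -0.03, 0], [0, 0, 0, 0, 0], [0, 0, 0, 0, 0], [0, 0, 0, 0, 0], [0, 0, 0, 0, 0], [0, 0, 0, 0, 0], [0, 0, 0, 0, 0]]
  ]
}}

```text
time_s: 27.97
tool_pos: [0.6174, -0.0834, 0.0837]
tool_rot: [1.225, 1.199, -1.225]
wrist_force: [0.3, -0.4, 1.4]
gripper_width: 0.0206
```

```bash
python3 s.py
```

```text
27.9667 [ 0.6174 -0.0834  0.0837] [ 0.3  -0.37  1.36] [ 0.061 -0.044 -0.013]
```

Request:
{"api": "servo_tool", "payload": {
  "targets": [
    [[0, 0, 0, -0.03, 0], [0, 0, 0, -0.03, 0], [0, 0, 0, 0, 0], [0, 0, 0, 0, 0], [0, 0, 0, 0, 0], [0, 0, 0, 0, 0], [0, 0, 0, 0, 0], [0, 0, 0, 0, 0]]
  ]
}}

```text
time_s: 28.63
tool_pos: [0.6174, -0.0818, 0.0837]
tool_rot: [1.225, 1.199, -1.225]
wrist_force: [-0.3, -2.9, 1.2]
gripper_width: 0.0204
```

```bash
python3 s.py
```

```text
28.6333 [ 0.6174 -0.0818  0.0837] [-0.28 -2.9   1.18] [-0.324  0.042 -0.016]
```

Request:
{"api": "servo_tool", "payload": {
  "targets": [
    [[0, 0, 0, -0.02, 0], [0, 0, 0, 0, 0], [0, 0, 0, 0, 0], [0, 0, 0, 0, 0], [0, 0, 0, 0, 0], [0, 0, 0, 0, 0], [0, 0, 0, 0, 0], [0, 0, 0, 0, 0]]
  ]
}}

```text
time_s: 29.3
tool_pos: [0.6174, -0.0812, 0.0837]
tool_rot: [1.225, 1.199, -1.225]
wrist_force: [-0.1, -3.6, 1.5]
gripper_width: 0.0208
```

```bash
python3 s.py
```

```text
29.3 [ 0.6174 -0.0812  0.0837] [-0.13 -3.58  1.46] [-0.633  0.022 -0.013]
```

Request:
{"api": "servo_tool", "payload": {
  "targets": [
    [[0, 0, 0, -0.02, 0], [0, 0, 0, 0, 0], [0, 0, 0, 0, 0], [0, 0, 0, 0, 0], [0, 0, 0, 0, 0], [0, 0, 0, 0, 0], [0, 0, 0, 0, 0], [0, 0, 0, 0, 0]]
  ]
}}

```text
time_s: 29.97
tool_pos: [0.6174, -0.0806, 0.0837]
tool_rot: [1.225, 1.199, -1.225]
wrist_force: [-0.6, -5.3, 1.4]
gripper_width: 0.0205
```

```bash
python3 s.py
```

```text
29.9667 [ 0.6174 -0.0806  0.0837] [-0.57 -5.3   1.38] [-0.94  -0.07   0.019]
```

Request:
{"api": "servo_tool", "payload": {
  "targets": [
    [[0, 0, 0, 0, 0], [0, 0, 0, 0, 0], [0, 0, 0, 0, 0], [0, 0, 0, 0, 0], [0, 0, 0, 0, 0], [0, 0, 0, 0, 0], [0, 0, 0, 0, 0], [0, 0, 0, 0, 0]]
  ]
}}

```text
time_s: 30.63
tool_pos: [0.6175, -0.0806, 0.0837]
tool_rot: [1.225, 1.199, -1.225]
wrist_force: [0.2, -5.7, 1.6]
gripper_width: 0.0204
```

```bash
python3 s.py;  python3 - <<'E'
from h import *
snap('wrist','wrist12');snap('scene','scene12');crop('scene12',290,180,410,270,6,'c12')
snap('side','side12');crop('side12',220,150,420,300,4,'c12s')
E
python3 s.py
```

```text
30.6333 [ 0.6175 -0.0806  0.0837] [ 0.16 -5.7   1.57] [-0.947 -0.038 -0.009]
30.7833 [ 0.6175 -0.0806  0.0837] [-0.19 -4.56  0.63] [-0.966 -0.052  0.035]
```

View pics/wrist12.png

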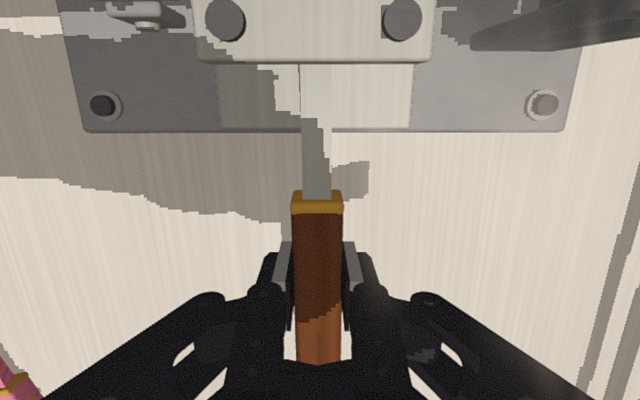

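View pics/c12s.png

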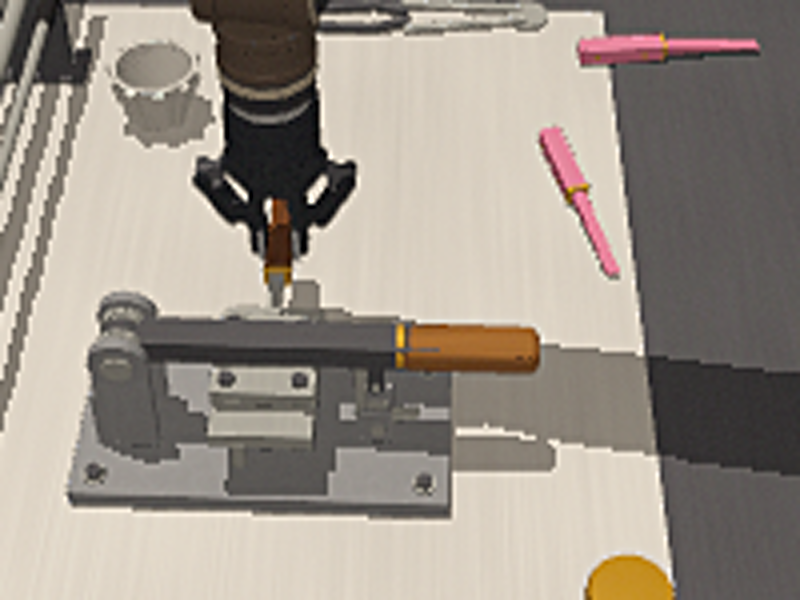

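```bash
python3 -c "
from rig import job_done; print(job_done())"
```

```text
the job is handed in; nothing more can be done
None
```

I carried out the whole job and handed it in at about 31 s. `job_done` gave no verdict, so whether it passed is not known.

- **Press:** I pushed the arm down along its arc with shut fingers until it met its stop, where the force read 38 N. Then I lifted clear. The arm stayed down and level in every later picture, including the last.
- **Gauge:** I gripped the brown-handled gauge at 60 N, about 12 mm ahead of the handle's centre. I left the two pink look-alikes alone. I lifted it, turned it square to the press, and set the blade on the lower plate's ledge from the -y side. Then I slid it in until it became snug.
- **Last checks:**
  - The drag rose to about 5 N and held steady (readings 4.6 to 5.7 N).
  - The tip is about 46 mm inside the upper plate's edge, roughly 7 mm past mid-plate. It looks square and centred to within a few millimetres in the wrist view.
  - The gauge had not visibly slipped in the grip.
  - In the side view, the other tools in sight looked unmoved.

**What disagreed or was not measured:**
- The scene camera placed things 5 to 8 mm off the other two cameras, so I relied mainly on the wrist camera, with the side view as a check.
- Touching the ledge was hard to tell from force noise. I pressed about 3 N net, then backed off 1 mm. The depth where the gauge became snug gives a gap of about 5.6 mm, which fits a flat blade.
- The force on each plate was not measured directly. I estimated 4 N or more on each from the drag.

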